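Make the rotary microtome safe to leave

ROBOT

A 6-joint arm with a two-finger parallel gripper is mounted at the origin on the work surface. World frame = base frame: x ahead of the robot, y to its left, z up, the work surface at z = 0. Lengths are in m, angles in rad, forces in N, time in s.
With the tool pointing down it reaches from about 0.3 to 0.95 m from the base axis. Payload 3.1 kg.
Tool frame: the origin (TCP) lies midway between the tips of the shut fingers; the grasp point (between the pads) lies 19 mm behind it; z points along the fingers, y is the direction in which the jaws open and shut (so a half turn about z gives the same grasp; the last joint's range is limited). The gripper opens to 85 mm and grips with 20 to 120 N. Pads are 22 mm wide; open, the fingers measure 114 mm over their backs; the gripper's body (76 mm by 85 mm) begins 54 mm behind the grasp point. The pads swing forward as they close: fully open they stand 13 mm farther back than shut.
Start: joints at [1.09, 0.308, 1.634, -0, 1.2, -0.07], TCP at [0.25, 0.573, 0.191] pointing down, gripper open.
Joint ranges: [-3.06, 3.06], [-0.79, 1.96], [0.05, 2.63], [-1.19, 4.34], [0.05, 2.64], [-2.94, 2.94]. Speed limits (rad/s): [2.79, 2.79, 3.14, 3.14, 3.14, 3.14].

INTERFACE

Orientations are given as a rotation vector (axis times angle).
In Python, from station import r, optics, ticket, finder gives the robot as it stands.
- The arm moves only by the shell command python3 -m creep 'ROWS' [FORCE]. ROWS is JSON, a list that holds one entry, the list of rows, each a list of 5 numbers: the opening, from 0 (shut) to 1 (fully open), then the shift along the world's x, y, z in m, then the turn about the world's z in rad. In form: [[[claw, dx, dy, dz, turn], ...]]. A call has 1 to 10 rows; each row is the pose to reach, as a shift and turn from the pose commanded when the call began; what a row does not reach only later rows make up. A row lasts 1/12 s, in which the tool goes at most 41.7 mm and 7.16 degrees, less where a joint would pass 70% of its speed; a pose out of reach is approached as far as the arm can. A call with a gripper value outside its range is refused whole. The fingers move at their own pace and stop on an object; FORCE is the grip in N (left out, the last holds). Time passes only in rows, so rows that repeat a pose let the fingers close. It gives the time, the measured TCP pose, the force and the opening at its end, in the units of the state.
- r.read_state(): the state, without advancing time (a new reading comes with each control period).
- optics.grab_frame(name): name is "side" or "top"; returns a dict with "color" (480x640x3 uint8, blue, green, red), "depth" (480x640 float32, m along the optical axis (not along the pixel's ray), 0 where there is no reading), "fx", "fy", "cx", "cy" (pixels), "R" (3x3) and "t" (3): a world point X has camera coordinates R X + t. Camera axes: x right, y down, z forward; pixel columns grow to the right and rows downward; lengths in m; the calibration is good to about 2 mm. A picture is of the moment at which its call begins.
- ticket.close_job(): hands the job in, once; it reports no verdict.
Trained networks look in a picture, given as the dict that the camera call returned (one of the last four; its "shot" number tells which), for a name from the list of things; names that differ only in an ending like _2 or _b are one class to them, and where a whole thing is asked for, a point or a joint stands for the part that bears it (a point fixed in the world has none). Each returns a list of dicts, best first, with "score" (0 to 1); they miss things now and then, are a little off and sometimes report something else, mostly with a low value. They report only what shows in the picture. A call takes as long as a camera call.
- finder.find_in(picture, thing): "location" ([column, row] in pixels, amid what is visible of it).
- finder.spot_point(picture, thing): "location" ([column, row] in pixels: a listed point, or the origin of a listed thing).
The state is a dict: "time_s": time; "joint_pos": joint angles; "dq": joint speeds; "joint_torque": joint torques, N m; "position": TCP position; "tcp_rot": TCP orientation; "contact_force": force on the tool from outside, world axes, zero at the start; "ft_torque": the same for the moment, N m; "opening": finger opening in m.
Only numpy, scipy, OpenCV 4.12 (cv2) and the standard library are available. Lean on these libraries where they do the work, as an engineer would, in place of code of your own. Each camera call takes 0.05 s, during which the arm holds its last target. There are 200 camera calls.

TASK

Make the microtome safe to leave: first press the hand-wheel brake lever all the way down to its stop, and only then swing the red knife guard fully over the blade. Also push the white waste tray fully home under the machine. Only push, gently, with the fingertips, gripping nothing; do not touch the blade, and leave the jar, slide box, cassettes and forceps as they stand.

Things in the scene. Friction and masses are not known exactly. Their poses are not given: they have to be found in the camera images.
- microtome: White rotary microtome, fixed. Origin on the bench straight under the middle of the blade edge; x points from the operator's side to the housing (the way tray and guard are pushed), y to the operator's left, z up. Housing: x 100 to 360, y -190 to 130 mm, 274 mm high. Hand wheel on its -y side beyond x = 160 mm, crank grip to y = -284 mm.
- holder (a point): Front of the blade holder's black bed plate, on its top: x = -70, y = 0, z = 68 mm in the microtome's frame. Bed and holder fill x -70 to 100, y -60 to 64 mm behind it (holder from x = -50); the holder's sloping black plate rises from z = 102 at x = -42 to the blade edge at z = 140, x = 0.
- wax_block (a point): Centre of the front face of the wax block in the specimen head that juts from the housing: x = 32, y = 0, z = 166 mm in the microtome's frame. The head fills x 32 to 100, y -32 to 42, z 133 to 197 mm; fixed.
- blade: Steel blade, 80 mm long along the microtome's y, clamped in the sloping plate. Origin: middle of the sharp edge, 140 mm above the bench. Not to be touched.
- brake_lever (a joint): Hand-wheel brake lever at the right front of the base: a steel rod with a yellow thumb pad, hinged at point lever_pivot about the microtome's y axis. 0: fully up (brake off), rod pointing to the operator's side and up at 50 degrees; grows as the pad is pressed down; 0.87 rad: at its lower stop, rod level (brake on). About 1 N at the pad moves it; it stays where it is left.
- lever_pad (a point): Centre of the lever's flat yellow thumb pad (30 mm along the rod, 36 mm along the microtome's y, 7 mm thick), 75 mm from the pivot; the pad's flat faces lie along the rod and level from side to side. With the lever down it is level, 68 mm above the bench, with free air under it.
- lever_pivot (a point): Pivot of the brake lever, 68 mm above the bench, at x = 50, y = -166 mm in the microtome's frame.
- knife_guard (a joint): Red U-shaped knife guard, hinged at point guard_hinge about the microtome's y axis. 0: folded back, bar on the operator's side of the hinge, 30 degrees above level; grows as the bar is pushed up and over towards the housing; 1.65 rad: at its stop over the blade (bar 3 mm on the operator's side of the edge, 13 mm above it). Friction holds it anywhere; 1 to 2 N at the bar moves it.
- guard_bar (a point): Middle of the guard's cross bar, a round red bar of 10 mm diameter and 112 mm long along the microtome's y, 47 mm from the hinge axis; between bar and hinge is a thin red plate of the same length.
- guard_hinge (a point): Middle of the guard's hinge axis, at x = -30, y = 0, z = 115 mm in the microtome's frame.
- waste_tray (a joint): White waste tray under the bed plate, 245 mm long, 256 mm wide, walls 4 mm thick and 42 mm high above the bench. 0: fully home; the value is how far it is pulled out towards the operator (m), at most 0.085. Sliding friction about 1.5 N.
- tray_front (a point): Middle of the top edge of the tray's front wall, on its outer face (the face towards the operator), 42 mm above the bench. The wall runs along the microtome's y; pushing it along the microtome's +x shuts the tray.
- jar: Glass staining jar with white lid, 68 mm diameter, 106 mm high, upright on the bench beside the tray or off its front corner; origin at the centre of its underside. Bystander.
- slide_box: Blue slide box, 100 x 85 x 36 mm, on the bench beside the tray or off its front corner; origin at the centre of its underside. Bystander.
- cassettes: Stack of three tissue cassettes with wax blocks, 41 x 29 x 39 mm, on the bench beside the tray or off its front corner; origin at the centre of its underside. Bystander.
- forceps: Steel forceps lying on the bench in front of the tray, roughly across the way it is pushed, 126 mm long along their own x, 22 mm wide, 6 mm high; origin on the bench near their middle. Bystander.

How it is judged:
On the way, in this order (a step that is already met when the one before it is completed fails the run):
1. brake lever pressed down to its stop, while the guard does not yet cover the blade (value of joint brake_lever above 0.78 rad and value of joint knife_guard below 1 rad), for 0.1 s.
2. knife guard swung fully over the blade (value of joint knife_guard above 1.54 rad), for 0.1 s.
At the end, for the whole second after the job is handed in: Brake lever at its lower stop (above 0.78 of 0.87 rad), knife guard over the blade (above 1.54 of 1.65 rad), waste tray home to within 6 mm; the jar, slide box, cassettes and forceps within 15 mm of where they stood, jar and cassettes upright (value of joint brake_lever above 0.78 rad and value of joint knife_guard above 1.54 rad and value of joint waste_tray below 0.006 m and distance of each of jar, slide_box, cassettes, forceps from where it was at the start of the episode below 0.015 m and angle between each of jar, cassettes's own z axis and vertical below 0.3 rad); the robot touches nothing.
It fails at once if the guard is swung over the blade before the brake is on (value of joint knife_guard above 1.2 rad and value of joint brake_lever below 0.7 rad).
It fails at once if the blade is touched (contact force between any of the fingers, the arm and blade above 0.5 N).
It fails at once if a bystander is pushed, lifted or tipped (distance of any of jar, slide_box, cassettes, forceps from where it was at the start of the episode above 0.015 m or angle between any of jar, cassettes's own z axis and vertical above 0.3 rad).
It fails at once if the lever, the guard or the tray is gripped firmly between the fingers or pushed roughly (contact force between the fingers and brake_lever above 60 N or contact force between the fingers and knife_guard above 60 N or contact force between the fingers and waste_tray above 60 N).
It also fails if it takes over 64 s, if anything falls off the work surface, if the arm or the gripper's body presses on something with over 40 N, if the wrist force passes 120 N, or if a joint passes its speed limit or range.

## Working session

There is one attempt and no reset: what is moved stays moved. The work goes in short steps, Python scripts to look and compute and a shell command to move; the robot and the scene stay as the last step left them, time stands still between calls to the robot, and variables do not carry over. Pictures are saved under pics/ and viewed, about 8 in all and at most 12, crops included, and the job is handed in when it is done.

```bash
mkdir -p pics; cat > h.py <<'E'
import numpy as np, cv2
from station import r, optics, ticket, finder
def pix(p,X):
    c=p["R"]@np.asarray(X)+np.ravel(p["t"]); return np.array([p["fx"]*c[0]/c[2]+p["cx"],p["fy"]*c[1]/c[2]+p["cy"]])
def ray_z(p,uv,z):
    R=np.asarray(p["R"]);t=np.ravel(p["t"]);o=-R.T@t
    d=R.T@np.array([(uv[0]-p["cx"])/p["fx"],(uv[1]-p["cy"])/p["fy"],1]); return o+d*(z-o[2])/d[2]
def dep(p,uv):
    u,v=int(round(uv[0])),int(round(uv[1])); w=p["depth"][max(v-1,0):v+2,max(u-1,0):u+2]; w=w[w>0]
    if not len(w): return None
    z=np.median(w); c=np.array([(uv[0]-p["cx"])/p["fx"]*z,(uv[1]-p["cy"])/p["fy"]*z,z]); return np.asarray(p["R"]).T@(c-np.ravel(p["t"]))
E
cat > a.py <<'E'
from h import *
np.set_printoptions(precision=4,suppress=True)
for n in("side","top"):
    p=optics.grab_frame(n); cv2.imwrite(f"pics/{n}0.png",p["color"])
    R=np.asarray(p["R"]);print(n,"cam at",-R.T@np.ravel(p["t"]),"fwd",R[2])
    for k in "holder wax_block blade lever_pad lever_pivot guard_bar guard_hinge tray_front jar slide_box cassettes forceps microtome".split():
        f=finder.spot_point(p,k)
        for q in f[:1]: print(n,k,round(q["score"],2),np.round(q["location"]),dep(p,q["location"]))
print(r.read_state())
E
python3 a.py
```

```text
side cam at [ 0.2322 -0.496   0.8391] fwd [ 0.3456  0.611  -0.7122]
side holder 0.66 [323. 373.] [ 0.4634 -0.0852  0.074 ]
side wax_block 0.87 [385. 271.] [0.6401 0.0086 0.1272]
side blade 0.62 [373. 275.] [0.6141 0.0072 0.1324]
side lever_pad 0.87 [295. 335.] [ 0.4468 -0.0238  0.1126]
side lever_pivot 0.97 [322. 373.] [ 0.4622 -0.0846  0.0752]
side guard_bar 0.94 [347. 253.] [0.598  0.0679 0.1396]
side guard_hinge 0.62 [362. 277.] [0.598  0.0182 0.1263]
side tray_front 0.56 [298. 250.] [0.5703 0.2065 0.0383]
side jar 0.84 [240. 342.] [0.3811 0.0655 0.0294]
side slide_box 0.75 [433. 262.] [ 0.6282 -0.1094  0.2674]
side cassettes 0.91 [198. 289.] [0.3647 0.2319 0.0123]
side forceps 0.75 [270. 223.] [ 0.5733  0.3446 -0.0009]
side microtome 0.84 [372. 324.] [ 0.4934 -0.1582  0.2692]
top cam at [0.4193 0.1173 1.1155] fwd [ 0.1454 -0.0196 -0.9892]
top holder 0.8 [314. 225.] [0.6071 0.0836 0.0078]
top wax_block 0.58 [377. 204.] [ 0.6199 -0.0222  0.1619]
top blade 0.69 [359. 210.] [0.6159 0.0062 0.128 ]
top lever_pad 0.82 [375. 305.] [ 0.4469 -0.0222  0.1142]
top lever_pivot 0.91 [400. 299.
[... 226 characters left out ...]
0.1003 0.1014]
top slide_box 0.66 [326. 129.] [0.7985 0.0599 0.0346]
top cassettes 0.76 [227. 346.] [0.3695 0.2476 0.038 ]
top forceps 0.91 [185. 240.] [0.5758 0.3402 0.0034]
top microtome 0.58 [352. 224.] [0.5909 0.0192 0.1273]
{'time_s': 1.4, 'joint_pos': array([ 1.0903,  0.3081,  1.6338, -0.0001,  1.1997, -0.0697]), 'dq': array([-0.001 ,  0.0002, -0.0013, -0.0004,  0.0005, -0.    ]), 'joint_torque': array([ -0.0008, -41.528 , -27.7069,  -0.0002,   0.001 ,  -0.    ]), 'position': array([0.2496, 0.573 , 0.1913]), 'tcp_rot': array([ 0.6408,  3.0755, -0.0001]), 'contact_force': array([ 0.0881, -0.4339, -0.8732]), 'ft_torque': array([-0.0226, -0.0176, -0.018 ]), 'opening': 0.08541840779408154}
```

View pics/side0.png

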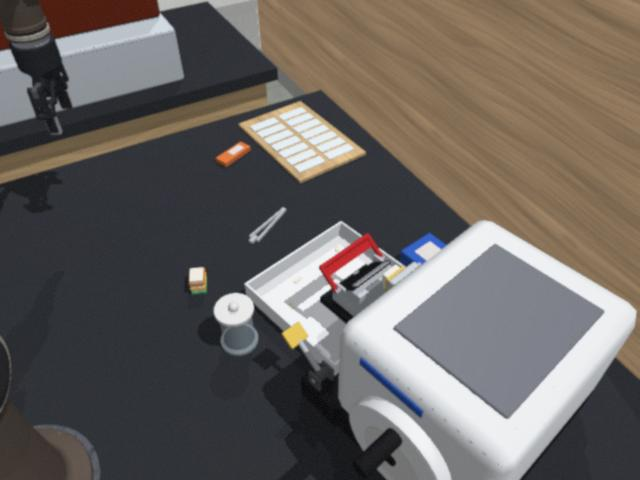

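View pics/top0.png

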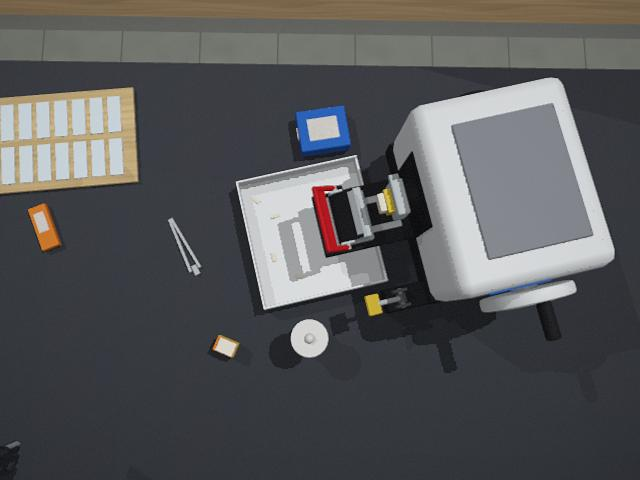

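The top view shows the machine's operator side facing left (world +y): tray front wall at about (238,182)–(265,307), red guard at about (325,220), yellow pad at about (373,305), jar at (310,338) off the tray's front right corner, and forceps at (185,245). The side view agrees. Next I fit the machine pose by reprojection from both cameras.

```bash
cat > b.py <<'E'
from h import *
from scipy.optimize import least_squares
np.set_printoptions(precision=4,suppress=True)
M=dict(holder=(-70,0,68),wax_block=(32,0,166),blade=(0,0,140),guard_hinge=(-30,0,115),lever_pivot=(50,-166,68),guard_bar=(-70.7,0,138.5),lever_pad=(1.8,-166,125.5))
obs=[]
P={n:optics.grab_frame(n) for n in("side","top")}
for n,p in P.items():
    for k in M:
        for q in finder.spot_point(p,k)[:1]: obs.append((n,k,np.array(q["location"])))
def W(x,m):
    c,s=np.cos(x[2]),np.sin(x[2]);m=np.asarray(m)/1000
    return np.array([x[0]+c*m[0]-s*m[1],x[1]+s*m[0]+c*m[1],m[2]])
f=lambda x:np.concatenate([pix(P[n],W(x,M[k]))-uv for n,k,uv in obs])
s=least_squares(f,[.61,.0,-1.36],loss="soft_l1",f_scale=2)
print(s.x,s.cost)
for (n,k,uv),e in zip(obs,f(s.x).reshape(-1,2)): print(n,k,e.round(1))
x=s.x; np.save("pose.npy",x)
p=P["top"]
for uv in((238,182),(265,307),(357,157)):
    w=ray_z(p,uv,.042)[:2]-x[:2]; c,s_=np.cos(x[2]),np.sin(x[2]); print("tray corner m",c*w[0]+s_*w[1],-s_*w[0]+c*w[1])
for k in("jar","slide_box","cassettes","forceps"):
    for n,p in P.items():
        q=finder.spot_point(p,k)
        if q:
            w=ray_z(p,q[0]["location"],0)[:2]; d=w-x[:2];c,s_=np.cos(x[2]),np.sin(x[2]); print(k,n,w,"m",c*d[0]+s_*d[1],-s_*d[0]+c*d[1])
d=ray_z(P["top"],(310,338),.11)
print("jar lid",d)
E
python3 b.py
```

```text
[ 0.6109  0.0093 -1.3499] 47.05283679496883
side holder [-3.6 -0.9]
side wax_block [2.3 0.9]
side blade [-0.8  0.5]
side guard_hinge [ 1.3 -3.8]
side lever_pivot [-2.9 -0.7]
side guard_bar [-6.  -0.1]
side lever_pad [ 1.6 -3.6]
top holder [1.9 0.4]
top wax_block [3.  2.8]
top guard_hinge [0.1 0.4]
top lever_pivot [-1.5 -1.1]
top lever_pad [ 3.8 -2.9]
tray corner m -0.2020216182069267 0.12254298932094575
tray corner m -0.19974369732789016 -0.12664095651016613
tray corner m 0.0378082941393899 0.12327883330824951
jar side [0.3844 0.0871] m -0.12547578672100876 -0.20386633279596098
jar top [0.3939 0.0978] m -0.13388788553263864 -0.19223944560330142
slide_box top [0.8009 0.0666] m -0.014226984652145759 0.19792665584035213
cassettes side [0.3723 0.2383] m -0.2756638409555347 -0.1825775337175406
cassettes top [0.3707 0.2552] m -0.2925724356108082 -0.1804703490233957
forceps side [0.5717 0.3425] m -0.3336950041652427 0.03481531257232102
forceps top [0.5767 0.3457] m -0.3357308644878795 0.04036882865398119
jar lid [0.3881 0.0924 0.11  ]
```

```bash
python3 -m creep '[[[0,0.013,-0.039,0,-0.1],[0,0.026,-0.078,0,-0.2],[0,0.039,-0.117,0,-0.3],[0,0.052,-0.156,0,-0.4],[0,0.065,-0.195,0,-0.5],[0,0.078,-0.234,0,-0.6],[0,0.091,-0.273,0,-0.7],[0,0.104,-0.312,0,-0.8],[0,0.117,-0.351,0,-0.9],[0,0.13,-0.39,0,-0.94]]]' 20; python3 -m creep '[[[0,0.013,-0.039,0,0],[0,0.026,-0.078,0,0],[0,0.039,-0.117,0,0],[0,0.052,-0.156,0,0],[0,0.067,-0.198,0,0],[0,0.067,-0.198,0,0],[0,0.067,-0.198,0,0]]]'
cat > c.py <<'E'
from h import *
import sys
np.set_printoptions(precision=4,suppress=True)
x=np.load("pose.npy");c,s=np.cos(x[2]),np.sin(x[2])
def m(w): d=np.asarray(w)[:2]-x[:2]; return np.array([c*d[0]+s*d[1],-s*d[0]+c*d[1],w[2]])
st=r.read_state(); from scipy.spatial.transform import Rotation as Ro
RR=Ro.from_rotvec(st["tcp_rot"]).as_matrix()
print("t",st["time_s"],"tcp",st["position"],"m",m(st["position"]),"jaw yaw",np.arctan2(RR[1,1],RR[0,1]),"F",st["contact_force"],"q",st["joint_pos"])
P={n:optics.grab_frame(n) for n in("side","top")}
for n,p in P.items():
    for k in("lever_pad","guard_bar","tray_front"):
        q=finder.spot_point(p,k)
        if q:
            w=dep(p,q[0]["location"]); print(n,k,round(q[0]["score"],2),np.round(q[0]["location"]),w,None if w is None else m(w))
if len(sys.argv)>1:
    u,v=pix(P["side"],st["position"]); a=P["side"]["color"]
    u=int(np.clip(u,140,500));v=int(np.clip(v,105,375)); A=cv2.resize(a[v-105:v+105,u-140:u+140],(560,420),interpolation=cv2.INTER_CUBIC)
    cv2.imwrite("pics/%s.png"%sys.argv[1],A); print("crop origin",u-140,v-105)
E
python3 c.py s1
```

```text
time_s: 3.43
position: [0.3799, 0.1812, 0.1917]
tcp_rot: [1.968, 2.448, 0.002]
contact_force: [0.6, 0.7, -0.4]
opening: 0.0
time_s: 4.02
position: [0.4474, -0.0172, 0.1916]
tcp_rot: [1.97, 2.446, 0.001]
contact_force: [0.8, 1.1, -0.3]
opening: -0.0003
t 4.0167 tcp [ 0.4474 -0.0172  0.1916] m [-0.0099 -0.1653  0.1916] jaw yaw 0.21486269694254714 F [ 0.8046  1.0979 -0.2809] q [-0.1358 -0.0438  2.0321  0.      1.1526 -0.3507]
side lever_pad 0.83 [292. 335.] [ 0.4431 -0.0222  0.1144] [-0.006  -0.1706  0.1144]
side tray_front 0.74 [296. 252.] [ 0.455  -0.0289  0.3032] [ 0.0031 -0.1604  0.3032]
top guard_bar 0.58 [321. 219.] [0.5946 0.0758 0.1471] [-0.0684 -0.0012  0.1471]
top tray_front 0.98 [246. 241.] [ 0.5761  0.2194 -0.0001] [-0.2126  0.0122 -0.0001]
crop origin 151 196
```

View pics/s1.png

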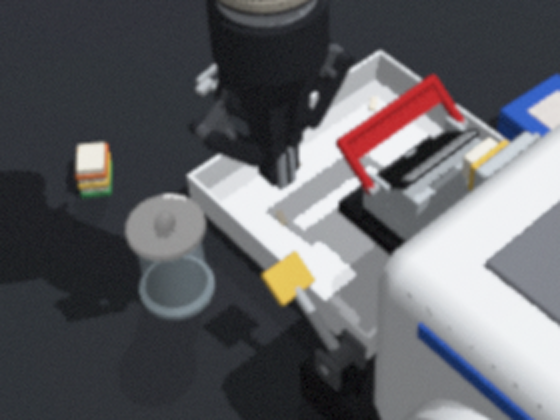

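The crop shows the shut fingertips at about (280,180), above the yellow pad at (288,277), with nothing in between. I'll press down while following the pad's arc.

```bash
python3 -m creep '[[[0,0,0,-0.03,0],[0,0,0,-0.05,0],[0,0,0,-0.06,0],[0,0,0.001,-0.066,0],[0,0,0.002,-0.072,0],[0,-0.001,0.004,-0.078,0],[0,-0.001,0.005,-0.084,0],[0,-0.001,0.006,-0.09,0],[0,-0.002,0.007,-0.095,0],[0,-0.002,0.008,-0.1,0]]]'; python3 -m creep '[[[0,0,0.001,-0.004,0],[0,0,0.002,-0.008,0],[0,-0.001,0.003,-0.012,0],[0,-0.001,0.003,-0.014,0],[0,-0.001,0.003,-0.015,0],[0,-0.001,0.003,-0.015,0]]]'
```

```text
time_s: 5.25
position: [0.4446, -0.0069, 0.091]
tcp_rot: [1.964, 2.452, 0.0]
contact_force: [0.1, -0.0, -0.4]
opening: -0.0003
time_s: 5.75
position: [0.4435, -0.004, 0.0761]
tcp_rot: [-1.964, -2.452, 0.0]
contact_force: [0.1, 0.1, -0.4]
opening: -0.0
```

```bash
python3 c.py s2
```

```text
t 5.75 tcp [ 0.4435 -0.004   0.0761] m [-0.0237 -0.1662  0.0761] jaw yaw 0.22018890108514327 F [ 0.1193  0.052  -0.3588] q [-0.1072  0.115   2.1363 -0.0002  0.8906 -0.3273]
side lever_pad 0.75 [293. 334.] [ 0.447  -0.0176  0.108 ] [-0.0097 -0.1658  0.108 ]
side guard_bar 0.64 [347. 250.] [0.6001 0.0693 0.1452] [-0.0609  0.0026  0.1452]
side tray_front 0.73 [344. 280.] [0.5969 0.0705 0.0673] [-0.0627 -0.0002  0.0673]
top guard_bar 0.86 [322. 218.] [0.5962 0.0733 0.1457] [-0.0656 -0.0003  0.1457]
top tray_front 0.75 [249. 244.] [0.5653 0.2093 0.0368] [-0.2051 -0.0006  0.0368]
crop origin 148 235
```

View pics/s2.png

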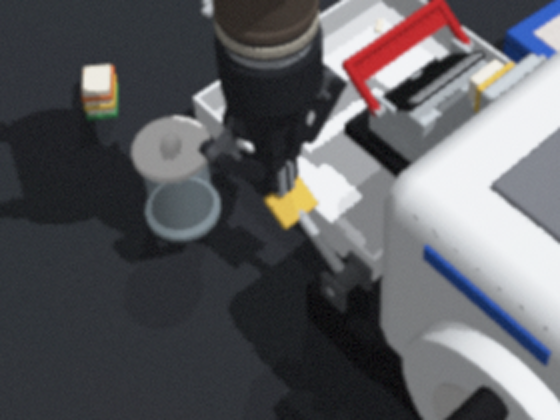

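```bash
cat > d.py <<'E'
from h import *
np.set_printoptions(precision=4,suppress=True)
x=np.load("pose.npy");c,s=np.cos(x[2]),np.sin(x[2])
def W(a): return np.array([x[0]+c*a[0]-s*a[1],x[1]+s*a[0]+c*a[1],a[2]])
p=optics.grab_frame("side")
for d in(50,40,30,20,10,0):
    t=np.radians(d); print(d,pix(p,W((.05-.075*np.cos(t),-.166,.068+.075*np.sin(t)))))
def m(w): e=w[:,:2]-x[:2]; return np.c_[c*e[:,0]+s*e[:,1],-s*e[:,0]+c*e[:,1],w[:,2]]
for im in(p["color"],cv2.imread("pics/side0.png")):
    h=cv2.cvtColor(im,cv2.COLOR_BGR2HSV); k=cv2.inRange(h,(18,120,90),(35,255,255)); k[:310]=0;k[360:]=0;k[:,:270]=0;k[:,325:]=0
    v,u=np.nonzero(k); print("yellow",len(u),u.mean(),v.mean(),u.min(),u.max(),v.min(),v.max())
    if im is p["color"]:
        P=m(np.array([q for q in(dep(p,(a,b)) for a,b in zip(u,v)) if q is not None])); P=P[abs(P[:,2]-np.median(P[:,2]))<.03]
        A=np.polyfit(P[:,0],P[:,2],1); print("x,y,z range",np.percentile(P,[3,50,97],axis=0),"slope deg",np.degrees(np.arctan(A[0])))
E
python3 d.py
```

```text
50 [297.3679 332.2619]
40 [293.7944 332.1679]
30 [291.0501 333.2749]
20 [289.185  335.5045]
10 [288.2202 338.7517]
0 [288.151 342.892]
yellow 316 292.69303797468353 337.0 280 305 324 349
x,y,z range [[-0.0192 -0.1827  0.0994]
 [-0.0074 -0.1703  0.1062]
 [ 0.0024 -0.1512  0.1129]] slope deg -29.646387250379767
yellow 367 293.8910081743869 335.09809264305176 282 306 323 348
```

The fingers slid off the pad's outer edge: the pad is tilted about 30° and the tips are in front of it. I'll raise, move 20 mm inwards and press again straight down.

```bash
python3 -m creep '[[[0,0,0.005,0.01,0],[0,0,0.005,0.04,0],[0,0,0.005,0.06,0],[0,0.002,-0.008,0.06,0],[0,0.004,-0.02,0.06,0],[0,0.004,-0.02,0.06,0],[0,0.004,-0.02,0.05,0],[0,0.004,-0.02,0.042,0],[0,0.004,-0.02,0.036,0],[0,0.004,-0.02,0.03,0]]]'; python3 -m creep '[[[0,0,0,-0.004,0],[0,0,0,-0.008,0],[0,0,0.001,-0.012,0],[0,0,0.002,-0.016,0],[0,0,0.003,-0.02,0],[0,0,0.004,-0.023,0],[0,0,0.004,-0.025,0]]]'; python3 d.py; python3 c.py s3
```

```text
time_s: 7.03
position: [0.4464, -0.0233, 0.1047]
tcp_rot: [-1.962, -2.45, 0.002]
contact_force: [-0.2, 0.5, -0.4]
opening: 0.0
time_s: 7.62
position: [0.4474, -0.0198, 0.0809]
tcp_rot: [-1.964, -2.452, 0.0]
contact_force: [-0.5, -0.2, -0.7]
opening: -0.0003
50 [297.3679 332.2619]
40 [293.7944 332.1679]
30 [291.0501 333.2749]
20 [289.185  335.5045]
10 [288.2202 338.7517]
0 [288.151 342.892]
yellow 224 291.2142857142857 339.13392857142856 280 305 331 349
x,y,z range [[-0.02   -0.183   0.0996]
 [-0.0039 -0.1753  0.1049]
 [ 0.0028 -0.1526  0.1134]] slope deg -29.714902011023245
yellow 367 293.8910081743869 335.09809264305176 282 306 323 348
t 7.6667 tcp [ 0.4472 -0.0198  0.0807] m [-0.0074 -0.166   0.0807] jaw yaw 0.22014743061377104 F [-0.0342  0.3191 -0.559 ] q [-0.1417  0.1154  2.1242  0.      0.9029 -0.3619]
side lever_pad 0.66 [292. 333.] [ 0.4393 -0.0315  0.1329] [ 0.0023 -0.1763  0.1329]
side guard_bar 0.74 [346. 249.] [0.5991 0.0712 0.1468] [-0.0629  0.0021  0.1468]
top guard_bar 0.71 [320. 217.] [0.5984 0.0763 0.1468] [-0.0681  0.0026  0.1468]
top tray_front 0.8 [249. 238.] [0.5756 0.2104 0.0399] [-0.204   0.0097  0.0399]
crop origin 154 240
```

View pics/s3.png

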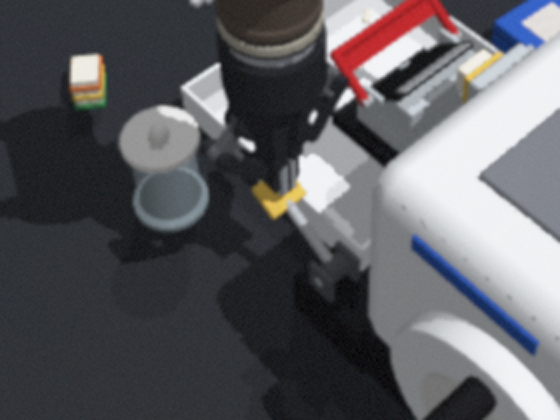

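The crop shows the fingertips over the middle of the yellow pad at about (280,192), but depth does not tell clearly how far the lever moved. I'll lift off and measure the pad unobstructed.

```bash
python3 -m creep '[[[0,0,0,0.03,0],[0,0,0,0.06,0],[0,0,0,0.09,0],[0,0,0,0.1,0],[0,0,0,0.1,0]]]'; cat > e.py <<'E'
from h import *
np.set_printoptions(precision=4,suppress=True)
x=np.load("pose.npy");c,s=np.cos(x[2]),np.sin(x[2])
def m(w): e=w[:,:2]-x[:2]; return np.c_[c*e[:,0]+s*e[:,1],-s*e[:,0]+c*e[:,1],w[:,2]]
for n in("side","top"):
    p=optics.grab_frame(n); q0=np.array([.447,-.02,.1]); u0,v0=pix(p,q0)
    h=cv2.cvtColor(p["color"],cv2.COLOR_BGR2HSV); k=cv2.inRange(h,(18,120,90),(35,255,255)); v,u=np.nonzero(k); g=(abs(u-u0)<25)&(abs(v-v0)<25);u,v=u[g],v[g]
    print(n,len(u),u.min(initial=999),u.max(initial=0),v.min(initial=999),v.max(initial=0))
    if len(u)<20: continue
    P=m(np.array([q for q in(dep(p,(a,b)) for a,b in zip(u,v)) if q is not None])); P=P[abs(P[:,2]-np.median(P[:,2]))<.025]
    print(np.percentile(P,[3,50,97],axis=0),"slope",np.degrees(np.arctan(np.polyfit(P[:,0],P[:,2],1)[0])))
    print([round(float(np.median(P[abs(P[:,0]-a)<.0025,2])),4) if (abs(P[:,0]-a)<.0025).any() else None for a in np.arange(-.04,.011,.005)])
E
python3 e.py
```

```text
time_s: 8.48
position: [0.4506, -0.0204, 0.1847]
tcp_rot: [1.96, 2.447, 0.006]
contact_force: [0.7, 0.4, 0.9]
opening: 0.0
side 371 280 305 324 349
[[-0.0205 -0.1826  0.0994]
 [-0.0091 -0.1685  0.1073]
 [ 0.0024 -0.1512  0.1139]] slope -30.22185243149128
[None, None, None, 0.1091, 0.1133, 0.1108, 0.1079, 0.1051, 0.1021, 0.0992, None]
top 89 361 369 296 316
[[-0.0259 -0.1814  0.1084]
 [-0.0234 -0.1659  0.1136]
 [-0.0202 -0.1486  0.1161]] slope 32.98284130164255
[None, None, None, 0.1131, 0.1148, None, None, None, None, None, None]
```

```bash
cat > f.py <<'E'
from h import *
np.set_printoptions(precision=4,suppress=True)
st=r.read_state();T=st["position"];print(T,st["opening"])
x=np.load("pose.npy");c,s=np.cos(x[2]),np.sin(x[2])
for n in("side","top"):
    p=optics.grab_frame(n);d=p["depth"];v,u=np.mgrid[:480,:640]
    C=np.stack([(u-p["cx"])/p["fx"]*d,(v-p["cy"])/p["fy"]*d,d],-1)-np.ravel(p["t"]); X=C@np.asarray(p["R"])
    e=X-T; E=np.stack([c*e[...,0]+s*e[...,1],-s*e[...,0]+c*e[...,1],e[...,2]],-1)
    g=(d>0)&(abs(E[...,0])<.06)&(abs(E[...,1])<.06)&(E[...,2]>-.04)
    print(n,"tcp pix",pix(p,T),"n",g.sum())
    for a in np.arange(-.04,.1,.01):
        k=g&(abs(E[...,2]-a)<.005)
        if k.sum()>2: print("z %+.3f n %d"%(a,k.sum()),"x",np.percentile(E[k][:,0],[5,50,95]),"y",np.percentile(E[k][:,1],[5,50,95]))
    if n=="side":
        U,V=pix(p,T).astype(int); A=cv2.resize(p["color"][V-60:V+45,U-70:U+70],(700,525),interpolation=cv2.INTER_CUBIC); cv2.circle(A,(350,300),4,(0,0,255),1); cv2.imwrite("pics/tip.png",A)
E
python3 f.py
```

```text
[ 0.4472 -0.02    0.1807] -0.00011657021885571993
side tcp pix [292.0803 306.8983] n 15010
z +0.040 n 16 x [0.0074 0.0119 0.0131] y [-0.0074 -0.0034  0.0057]
z +0.050 n 83 x [-0.0014  0.0099  0.0136] y [-0.0136 -0.0062  0.0111]
z +0.060 n 93 x [0.0004 0.0099 0.0138] y [-0.0145 -0.0065  0.0104]
z +0.070 n 71 x [0.0056 0.0106 0.0139] y [-0.014  -0.0064  0.0107]
z +0.080 n 82 x [0.0088 0.0134 0.0155] y [-0.016   0.0011  0.0178]
z +0.090 n 255 x [-0.0041  0.0134  0.0154] y [-0.0301 -0.0115  0.0284]
z +0.100 n 207 x [-0.0057  0.0134  0.0162] y [-0.0387 -0.015   0.038 ]
top tcp pix [378.894  303.5727] n 9596
```

View pics/tip.png

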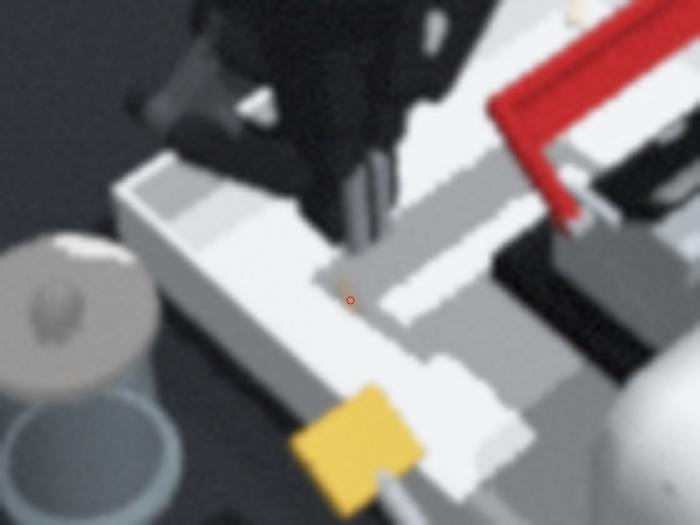

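The red circle marks the reported TCP, but the fingertips in the picture end about 35 mm above it (depth agrees), while bench and pad heights match their known values. The real tips therefore sit about 35 mm higher than reported, which explains why nothing was pressed. I'll press deeper and watch the force.

```bash
python3 -m creep '[[[0,0,0.002,-0.04,0],[0,-0.001,0.004,-0.08,0],[0,-0.001,0.006,-0.1,0],[0,-0.001,0.006,-0.105,0],[0,-0.001,0.006,-0.11,0],[0,-0.001,0.007,-0.115,0],[0,-0.001,0.007,-0.12,0],[0,-0.002,0.008,-0.124,0],[0,-0.002,0.008,-0.128,0],[0,-0.002,0.008,-0.131,0]]]'; python3 e.py;python3 f.py
```

```text
time_s: 9.52
position: [0.4464, -0.012, 0.0507]
tcp_rot: [1.963, 2.451, 0.001]
contact_force: [0.5, -0.4, 0.7]
opening: 0.0001
side 143 277 303 337 352
[[-0.0279 -0.183   0.0826]
 [-0.0112 -0.1784  0.0867]
 [-0.0032 -0.1516  0.0919]] slope -13.523861830499719
[None, None, 0.0914, 0.0899, 0.0887, 0.0878, 0.0868, 0.0852, None, None, None]
top 0 999 0 999 0
[ 0.4456 -0.012   0.0502] 0.0006927739637381484
side tcp pix [292.3704 352.5057] n 11501
z -0.040 n 57 x [-0.0209  0.0147  0.0584] y [-0.0218  0.0388  0.0569]
z -0.030 n 95 x [-0.0175  0.0186  0.059 ] y [-0.0217  0.0388  0.0477]
z -0.020 n 129 x [-0.0101  0.0372  0.0584] y [-0.0218  0.0392  0.0511]
z -0.010 n 167 x [-0.0154  0.0283  0.0572] y [-0.0218  0.0396  0.0428]
z +0.000 n 87 x [0.0446 0.0498 0.0583] y [-0.0209 -0.0138  0.0194]
z +0.020 n 37 x [0.0425 0.0532 0.0593] y [-0.0109 -0.0017  0.005 ]
z +0.030 n 192 x [0.0052 0.0244 0.0544] y [-0.0157 -0.0008  0.0132]
z +0.040 n 111 x [-0.0123  0.0033  0.0135] y [-0.0175 -0.0119  0.0155]
z +0.050 n 55 x [-0.0002  0.01    0.0138] y [-0.0137 -0.0065  0.0113]
z +0.060 n 56 x [0.0049 0.0116 0.0145] y [-0.0145 -0.0065  0.0071]
z +0.070 n 53 x [0.0072 0.0121 0.014 ] y [-0.0143 -0.0042  0.0086]
z +0.080 n 54 x [0.0082 0.0133 0.0159] y [-0.0223  0.0011  0.0142]
z +0.090 n 188 x [-0.0039  0.0134  0.0156] y [-0.0299 -0.0113  0.0294]
z +0.100 n 153 x [-0.0054  0.0135  0.0155] y [-0.0389 -0.0163  0.0374]
top tcp pix [364.6432 306.3788] n 6491
z -0.040 n 12 x [-0.0571 -0.045  -0.0207] y [0.0387 0.0499 0.0594]
z -0.030 n 3 x [-0.0577 -0.0505 -0.0435] y [0.0382 0.0384 0.0385]
z -0.020 n 4 x [-0.0525 -0.0405 -0.0286] y [0.0383 0.0385 0.0387]
z -0.010 n 37 x [-0.0578 -0.0401 -0.0262] y [0.0387 0.0402 0.0422]
z +0.000 n 3 x [-0.0574 -0.0499 -0.027 ] y [0.0389 0.0407 0.041 ]
z +0.100 n 3 x [-0.0119 -0.0118 -0.0117] y [-0.0421 -0.0391 -0.0374]
```

It works: the lever is at about 14°. Continuing slowly to the stop.

```bash
python3 -m creep '[[[0,0,0,-0.003,0],[0,0,0.001,-0.006,0],[0,0,0.001,-0.008,0],[0,0,0.001,-0.01,0],[0,0,0.001,-0.012,0],[0,0,0.001,-0.012,0]]]';python3 -m creep '[[[0,0,0,-0.001,0],[0,0,0,-0.002,0],[0,0,0,-0.003,0],[0,0,0,-0.003,0],[0,0,0,-0.003,0]]]'; python3 -m creep '[[[0,0,0,-0.001,0],[0,0,0,-0.002,0],[0,0,0,-0.002,0]]]'; python3 e.py
```

```text
time_s: 10.22
position: [0.4452, -0.0109, 0.0378]
tcp_rot: [-1.964, -2.451, 0.001]
contact_force: [0.9, 0.9, 0.1]
opening: 0.0
time_s: 10.63
position: [0.4456, -0.0111, 0.0352]
tcp_rot: [1.964, 2.452, -0.0]
contact_force: [-0.3, 0.5, -0.3]
opening: -0.0
time_s: 10.88
position: [0.4457, -0.011, 0.0332]
tcp_rot: [1.964, 2.452, 0.0]
contact_force: [-0.4, -0.5, -0.8]
opening: 0.0002
side 122 277 303 342 356
[[-0.0312 -0.1832  0.0655]
 [-0.013  -0.1791  0.0705]
 [-0.0054 -0.1507  0.0734]] slope -2.916694403837547
[None, 0.0679, 0.0708, 0.0713, 0.0703, 0.0709, 0.0712, 0.0691, None, None, None]
top 0 999 0 999 0
```

```bash
python3 -m creep '[[[0,0,0,-0.001,0],[0,0,0,-0.001,0],[0,0,0,-0.001,0]]]';python3 -m creep '[[[0,0,0,-0.001,0],[0,0,0,-0.001,0],[0,0,0,-0.001,0]]]'
```

```text
time_s: 11.23
position: [0.4457, -0.011, 0.0324]
tcp_rot: [1.964, 2.452, 0.0]
contact_force: [-1.0, 0.5, 2.3]
opening: -0.0001
time_s: 11.48
position: [0.4459, -0.011, 0.0321]
tcp_rot: [1.964, 2.452, 0.0]
contact_force: [-3.1, -0.0, 7.6]
opening: 0.0005
```

The brake is at its stop: pad level at 0.071 m, with 7.6 N reaction. That also puts the tip offset at about +39 mm. Next I go to the operator's side of the guard.

```bash
python3 -m creep '[[[0,0,0,0.04,0],[0,0,0,0.08,0],[0,0,0,0.11,0],[0,0.028,0.025,0.11,0],[0,0.057,0.05,0.11,0],[0,0.085,0.074,0.11,0],[0,0.114,0.098,0.11,0],[0,0.1425,0.123,0.11,0],[0,0.1425,0.123,0.11,0],[0,0.1425,0.123,0.11,0]]]'; python3 e.py; python3 c.py; cat > g.py <<'E'
from h import *
np.set_printoptions(precision=4,suppress=True)
x=np.load("pose.npy");c,s=np.cos(x[2]),np.sin(x[2])
def m(w): e=w[:,:2]-x[:2]; return np.c_[c*e[:,0]+s*e[:,1],-s*e[:,0]+c*e[:,1],w[:,2]]
for n in("side","top"):
    p=optics.grab_frame(n);h=cv2.cvtColor(p["color"],cv2.COLOR_BGR2HSV)
    k=cv2.inRange(h,(0,150,60),(6,255,255))|cv2.inRange(h,(174,150,60),(180,255,255)); v,u=np.nonzero(k)
    P=m(np.array([q for q in(dep(p,(a,b)) for a,b in zip(u,v)) if q is not None])); P=P[(abs(P[:,1])<.08)&(P[:,0]>-.12)&(P[:,0]<.06)]
    print(n,len(P),np.percentile(P,[2,50,98],axis=0).tolist() if len(P) else "")
    Z=P[P[:,2]>np.percentile(P[:,2],75)]; print("  top quarter mean",Z.mean(0))
E
python3 g.py
```

```text
time_s: 12.32
position: [0.5888, 0.1132, 0.1403]
tcp_rot: [-1.961, -2.454, 0.001]
contact_force: [-0.7, 0.1, 0.3]
opening: 0.0001
side 341 277 303 334 357
[[-0.0337 -0.1829  0.0663]
 [-0.019  -0.168   0.0705]
 [-0.0058 -0.1497  0.0717]] slope -1.5406148558186412
[None, 0.0698, 0.0705, 0.0708, 0.0708, 0.0707, 0.0704, 0.0688, None, None, None]
top 6 370 372 313 315
t 12.4167 tcp [0.5868 0.1116 0.1403] m [-0.1051 -0.001   0.1403] jaw yaw 0.22034085635252265 F [ 0.8193 -0.0134  0.3547] q [ 0.1153  0.3094  1.7419 -0.0004  1.0928 -0.1048]
side lever_pad 0.72 [291. 344.] [ 0.4465 -0.0086  0.0703] [-0.0185 -0.1642  0.0703]
side guard_bar 0.72 [347. 252.] [0.5997 0.0685 0.1421] [-0.0602  0.0021  0.1421]
side tray_front 0.57 [298. 253.] [0.5687 0.2048 0.0325] [-0.2     0.0017  0.0325]
top lever_pad 0.48 [374. 204.] [ 0.64   -0.0296  0.0677] [0.0444 0.0199 0.0677]
top guard_bar 0.76 [323. 217.] [0.5668 0.0802 0.3207] [-0.0788 -0.0275  0.3207]
top tray_front 0.77 [249. 242.] [0.5678 0.2095 0.04  ] [-0.2047  0.0019  0.04  ]
side 863 [[-0.06556412745507773, -0.05918573957978565, 0.1210733928555896], [-0.05620855361466223, -0.0009393024035110643, 0.13810585364480146], [-0.03153789220385817, 0.05767091779513942, 0.14694643658508663]]
  top quarter mean [-0.0626  0.0007  0.1456]
top 500 [[-0.07123672148950876, -0.060201965760074444, 0.12037682211970074], [-0.05875410457543946, -0.03243513883109778, 0.1392487124063805], [-0.031334208370140476, 0.011041867245299904, 0.1478016053839554]]
  top quarter mean [-0.0671 -0.032   0.1482]
```

The lever stays level and on its stop (pad at 0.0705 m). My machine frame reads about +5 mm in x (level pad seen at −20 instead of −25 mm), so I allow for that. I descend to the operator's side of the bar and push it along its arc.

```bash
python3 -m creep '[[[0,0,0,-0.03,0],[0,0,0,-0.05,0],[0,0,0,-0.057,0],[0,0,0,-0.057,0],[0,0.002,-0.01,-0.057,0],[0,0.004,-0.016,-0.057,0],[0,0.005,-0.021,-0.057,0],[0,0.005,-0.024,-0.054,0],[0,0.006,-0.027,-0.051,0],[0,0.006,-0.027,-0.051,0]]]'; python3 g.py; python3 -m creep '[[[0,0.001,-0.005,0.004,0],[0,0.002,-0.01,0.008,0],[0,0.003,-0.015,0.012,0],[0,0.005,-0.02,0.015,0],[0,0.006,-0.025,0.018,0],[0,0.007,-0.029,0.02,0],[0,0.007,-0.033,0.022,0],[0,0.007,-0.033,0.022,0]]]'; python3 g.py; python3 c.py s4
```

```text
time_s: 13.75
position: [0.5963, 0.0854, 0.0931]
tcp_rot: [1.964, 2.449, 0.007]
contact_force: [0.3, 3.6, 3.2]
opening: 0.0
side 874 [[-0.060199293355142555, -0.05936935211736624, 0.12316909214396841], [-0.05136697346520025, -0.0014917291088893713, 0.14379627145083917], [-0.03069205278328757, 0.05712793325965349, 0.15376254202189313]]
  top quarter mean [-0.057   0.0006  0.1523]
top 135 [[-0.06581181112676791, -0.04767906728298055, 0.10336846071351297], [-0.05134997411546874, -0.03145669559539818, 0.1416687299330571], [-0.04169250766734586, -0.014217992679447894, 0.23882761949918008]]
  top quarter mean [-0.0587 -0.0347  0.1688]
time_s: 14.52
position: [0.6014, 0.0508, 0.1126]
tcp_rot: [1.965, 2.45, -0.0]
contact_force: [-0.9, -1.4, -0.2]
opening: -0.0002
side 555 [[-0.026046655186438086, -0.05971547191701766, 0.12315884172437191], [-0.02183195280657258, 0.0007073463137094362, 0.16061209056688935], [-0.01853706883149812, 0.056780265404908124, 0.16589875533906917]]
  top quarter mean [-0.0228  0.0051  0.1651]
top 4 [[-0.021778706951529548, -0.029885756822569137, 0.1274332160350985], [
[... 162 characters left out ...]
 -0.0283  0.1634]
t 14.6167 tcp [0.6012 0.0515 0.1123] m [-0.0433 -0.0002  0.1123] jaw yaw 0.21955581496513624 F [ 0.0901 -0.4207  0.4208] q [ 0.0135  0.3511  1.7486 -0.0004  1.0417 -0.2059]
side lever_pad 0.8 [286. 343.] [ 0.4397 -0.0025  0.071 ] [-0.026  -0.1696  0.071 ]
side guard_bar 0.59 [359. 272.] [0.6092 0.0432 0.1086] [-0.0335  0.0058  0.1086]
side tray_front 0.76 [299. 251.] [0.5722 0.2058 0.0342] [-0.2001  0.0054  0.0342]
top lever_pad 0.69 [314. 225.] [0.5188 0.0991 0.5289] [-0.1078 -0.0702  0.5289]
top guard_bar 0.42 [339. 217.] [0.5663 0.057  0.3253] [-0.0563 -0.033   0.3253]
top tray_front 0.56 [245. 242.] [ 0.5728  0.2212 -0.0011] [-0.2151  0.0093 -0.0011]
crop origin 212 164
```

View pics/s4.png

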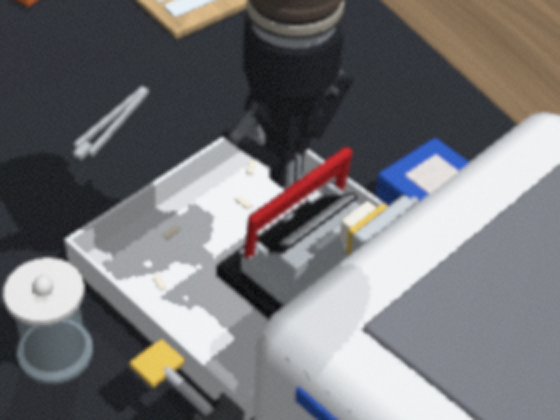

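The crop shows the guard standing about vertical, with the red bar from (250,215) to (345,155) and the fingers behind it, clear of the blade. I push on, level.

```bash
python3 -m creep '[[[0,0.001,-0.004,0,0],[0,0.002,-0.008,0,0],[0,0.003,-0.012,0,0],[0,0.003,-0.015,0,0],[0,0.004,-0.018,0,0],[0,0.004,-0.02,0,0],[0,0.004,-0.02,0,0]]]'; python3 g.py; python3 -m creep '[[[0,0,-0.001,0,0],[0,0,-0.002,0,0],[0,0,-0.002,0,0]]]';  python3 -m creep '[[[0,0,-0.001,0,0],[0,0,-0.002,0,0],[0,0,-0.002,0,0]]]'; python3 g.py
```

```text
time_s: 15.6
position: [0.6052, 0.0313, 0.1122]
tcp_rot: [1.965, 2.451, -0.0]
contact_force: [-0.2, -0.2, 0.7]
opening: 0.0001
side 416 [[-0.02002042334152379, -0.05980798112451371, 0.12526317468304168], [-0.0023917701018682756, -0.011689391228332577, 0.1575570511826294], [0.0011687540564314046, 0.055481702721599094, 0.16004427207130417]]
  top quarter mean [-0.0034  0.0035  0.1595]
time_s: 15.95
position: [0.6052, 0.0301, 0.1123]
tcp_rot: [1.964, 2.452, 0.001]
contact_force: [-0.5, 0.6, -0.6]
opening: 0.0001
time_s: 16.2
position: [0.6051, 0.0279, 0.1123]
tcp_rot: [-1.964, -2.452, 0.0]
contact_force: [-0.9, 1.3, 0.4]
opening: -0.0003
side 407 [[-0.03382857138559454, -0.05979214535507196, 0.10741138086192674], [0.00028467025144698205, -0.014753307796450503, 0.15592190841337147], [0.004190054787165275, 0.05555016128831281, 0.15797492610063837]]
  top quarter mean [-0.0007 -0.0069  0.1575]Traceback (most recent call last):
  File "g.py", line 8, in <module>
    P=m(np.array([q for q in(dep(p,(a,b)) for a,b in zip(u,v)) if q is not None])); P=P[(abs(P[:,1])<.08)&(P[:,0]>-.12)&(P[:,0]<.06)]
  File "g.py", line 4, in m
    def m(w): e=w[:,:2]-x[:2]; return np.c_[c*e[:,0]+s*e[:,1],-s*e[:,0]+c*e[:,1],w[:,2]]
                ~^^^^^^
IndexError: too many indices for array: array is 1-dimensional, but 2 were indexed
Traceback (most recent call last):
  File "g.py", line 8, in <module>
    P=m(np.array([q for q in(dep(p,(a,b)) for a,b in zip(u,v)) if q is not None])); P=P[(abs(P[:,1])<.08)&(P[:,0]>-.12)&(P[:,0]<.06)]
  File "g.py", line 4, in m
    def m(w): e=w[:,:2]-x[:2]; return np.c_[c*e[:,0]+s*e[:,1],-s*e[:,0]+c*e[:,1],w[:,2]]
                ~^^^^^^
IndexError: too many indices for array: array is 1-dimensional, but 2 were indexed
```

```bash
python3 -m creep '[[[0,0,-0.001,0,0],[0,0,-0.002,0,0],[0,0,-0.002,0,0]]]'; python3 -m creep '[[[0,0,-0.001,0,0],[0,0,-0.001,0,0],[0,0,-0.001,0,0]]]';  python3 -m creep '[[[0,0,-0.001,0,0],[0,0,-0.001,0,0],[0,0,-0.001,0,0]]]'; python3 g.py 2>/dev/null
```

```text
time_s: 16.55
position: [0.605, 0.0271, 0.1122]
tcp_rot: [-1.964, -2.45, -0.003]
contact_force: [0.3, 4.7, -0.0]
opening: -0.0001
time_s: 16.8
position: [0.6051, 0.027, 0.1123]
tcp_rot: [-1.963, -2.45, -0.004]
contact_force: [-0.8, 7.4, 0.0]
opening: 0.0002
time_s: 17.05
position: [0.6051, 0.027, 0.1123]
tcp_rot: [-1.963, -2.449, -0.006]
contact_force: [0.3, 9.1, -0.6]
opening: -0.0001
side 403 [[-0.03438621554974774, -0.06006266696161699, 0.10631420379275357], [0.0005600708577491315, -0.014834282201892304, 0.15562601686599017], [0.004634140775282072, 0.057092782638962926, 0.15789020263872586]]
  top quarter mean [-0.0002  0.0012  0.1574]
```

The guard is at its stop: 9 N reaction, no further motion. I back off and go to the front of the tray.

```bash
python3 -m creep '[[[0,0.002,0.01,0,0],[0,0.007,0.03,0.01,0],[0,-0.007,0.05,0.02,0],[0,-0.015,0.085,0.02,0],[0,-0.025,0.12,0.02,0],[0,-0.034,0.155,0.02,0],[0,-0.042,0.19,0.02,0],[0,-0.05,0.221,0.02,0],[0,-0.05,0.221,0.02,0],[0,-0.05,0.221,0.02,0]]]'; python3 g.py 2>/dev/null; python3 c.py; python3 f.py | grep -A4 tcp
```

```text
time_s: 17.98
position: [0.555, 0.2461, 0.1324]
tcp_rot: [1.958, 2.454, -0.001]
contact_force: [-0.2, -1.2, -0.3]
opening: -0.0003
side 413 [[-0.03465371633503032, -0.059956806809631724, 0.10609298720576754], [0.0004927492984660407, -0.013076390059572295, 0.15586760999381308], [0.0044800641985334845, 0.056795158519359706, 0.15772057244645638]]
  top quarter mean [-0.0003 -0.0014  0.1573]
top 859 [[-0.027599019689308356, -0.05866685275570448, 0.12137280619562521], [-0.0088840978348979, -0.0022964693530940715, 0.1485544963334664], [0.0008434202377225909, 0.05708222831877132, 0.158384242040766]]
  top quarter mean [-0.0035  0.0003  0.1574]
t 18.0833 tcp [0.5555 0.2442 0.1323] m [-0.2413 -0.0026  0.1323] jaw yaw 0.22059383557341905 F [ 0.1515 -0.2515  0.436 ] q [ 0.3434  0.3339  1.7269 -0.0019  1.0807  0.1237]
side guard_bar 0.88 [373. 268.] [0.6101 0.005  0.1546] [ 0.004  -0.0017  0.1546]
side tray_front 0.77 [296. 249.] [0.5831 0.2433 0.0003] [-0.2343  0.0242  0.0003]
top lever_pad 0.79 [360. 308.] [ 0.4421 -0.0017  0.0721] [-0.0263 -0.1671  0.0721]
top guard_bar 0.65 [358. 208.] [0.6137 0.0116 0.1584] [-0.0016  0.0033  0.1584]
top tray_front 0.73 [248. 239.] [0.5023 0.1676 0.537 ] [-0.1782 -0.0712  0.537 ]
side tcp pix [279.9773 206.3677] n 7704
z +0.040 n 12 x [0.0076 0.0125 0.0135] y [-0.0071 -0.0052  0.005 ]
z +0.050 n 64 x [-0.0014  0.0103  0.0149] y [-0.0132 -0.0049  0.0125]
z +0.060 n 69 x [-0.0026  0.01    0.0139] y [-0.0142 -0.0069  0.0117]
z +0.070 n 62 x [0.0009 0.011  0.0148] y [-0.0139 -0.0063  0.0066]
--
top tcp pix [224.7758 241.731 ] n 9117
z +0.090 n 10 x [0.0104 0.012  0.0133] y [-0.0336 -0.0271 -0.0217]
z +0.100 n 18 x [0.0076 0.0111 0.0119] y [-0.0386 -0.0286 -0.0239]
```

```bash
python3 -m creep '[[[0,0,0,-0.04,0],[0,0,0,-0.08,0],[0,0,0,-0.11,0],[0,0,0,-0.13,0],[0,0,0,-0.14,0],[0,0,0,-0.146,0],[0,0,0,-0.146,0],[0,0.001,-0.006,-0.146,0],[0,0.003,-0.012,-0.146,0],[0,0.003,-0.012,-0.146,0]]]'; python3 -m creep '[[[0,0.001,-0.006,0,0],[0,0.003,-0.012,0,0],[0,0.004,-0.018,0,0],[0,0.005,-0.024,0,0],[0,0.007,-0.03,0,0],[0,0.008,-0.036,0,0],[0,0.009,-0.042,0,0],[0,0.009,-0.042,0,0]]]'; python3 c.py s5
```

```text
time_s: 19.42
position: [0.5602, 0.2323, -0.0118]
tcp_rot: [1.964, 2.449, 0.004]
contact_force: [0.5, -0.4, 0.2]
opening: 0.0001
time_s: 20.08
position: [0.567, 0.1893, -0.014]
tcp_rot: [1.965, 2.451, -0.002]
contact_force: [0.1, 0.3, -0.3]
opening: 0.0003
t 20.0833 tcp [ 0.567   0.1893 -0.014 ] m [-0.1853 -0.0034 -0.014 ] jaw yaw 0.2193039272184697 F [ 0.0933  0.2935 -0.2675] q [ 0.25    0.5212  1.8089 -0.0013  0.8126  0.0316]
side lever_pad 0.78 [292. 344.] [ 0.4473 -0.0105  0.0704] [-0.0166 -0.164   0.0704]
side guard_bar 0.75 [374. 268.] [0.614  0.0062 0.1524] [0.0038 0.0024 0.1524]
side tray_front 0.78 [308. 257.] [0.5774 0.1769 0.0406] [-0.1708  0.0041  0.0406]
top lever_pad 0.93 [365. 308.] [ 0.4412 -0.0097  0.0703] [-0.0187 -0.1697  0.0703]
top guard_bar 0.68 [357. 210.] [0.61   0.0136 0.1581] [-0.0043  0.0001  0.1581]
top tray_front 0.94 [263. 237.] [0.5393 0.1664 0.3046] [-0.169  -0.0354  0.3046]
crop origin 161 168
```

View pics/s5.png

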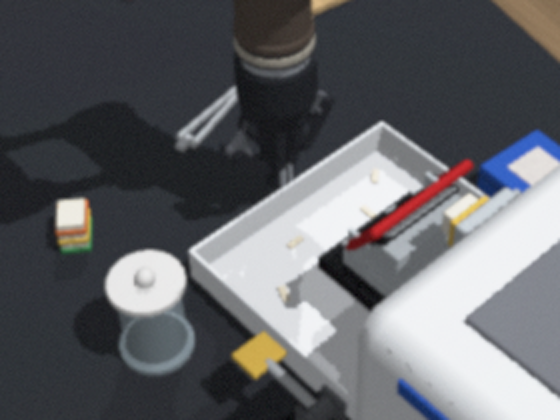

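The tray follows (front wall now at about x = −170 mm, fingers at crop (287,180)), the guard is over the blade, and the forceps are undisturbed at (205,120). Pushing on with force checks.

```bash
python3 -m creep '[[[0,0.001,-0.005,0,0],[0,0.002,-0.01,0,0],[0,0.003,-0.015,0,0],[0,0.004,-0.02,0,0],[0,0.005,-0.025,0,0],[0,0.005,-0.025,0,0]]]'; python3 -m creep '[[[0,0,-0.003,0,0],[0,0.001,-0.006,0,0],[0,0.002,-0.009,0,0],[0,0.002,-0.009,0,0]]]'; python3 -m creep '[[[0,0,-0.002,0,0],[0,0.001,-0.004,0,0],[0,0.001,-0.005,0,0],[0,0.001,-0.005,0,0]]]'; python3 c.py | grep tray
```

```text
time_s: 20.98
position: [0.5726, 0.1657, -0.0136]
tcp_rot: [-1.966, -2.45, -0.002]
contact_force: [0.4, 3.2, -1.7]
opening: -0.0
time_s: 21.32
position: [0.5726, 0.1659, -0.0134]
tcp_rot: [-1.966, -2.437, -0.016]
contact_force: [-3.8, 28.1, -1.4]
opening: 0.0
time_s: 21.65
position: [0.5725, 0.166, -0.0133]
tcp_rot: [-1.965, -2.432, -0.023]
contact_force: [-5.8, 41.5, -1.5]
opening: 0.0001
side tray_front 0.71 [317. 266.] [0.5827 0.1506 0.038 ] [-0.1441  0.0035  0.038 ]
top tray_front 0.72 [276. 236.] [0.5398 0.1478 0.3068] [-0.1507 -0.0389  0.3068]
```

Hard stop at 41 N. The front wall is at −145 mm, and 245 mm behind it is exactly the housing front, so the tray is home. Retreating and checking.

```bash
python3 -m creep '[[[0,-0.003,0.015,0,0],[0,-0.009,0.04,0,0],[0,-0.013,0.058,0,0],[0,-0.013,0.058,0.04,0],[0,-0.013,0.058,0.08,0],[0,-0.013,0.058,0.12,0],[0,-0.013,0.058,0.16,0],[0,-0.02,0.09,0.19,0],[0,-0.03,0.125,0.2,0],[0,-0.03,0.16,0.2,0]]]'; python3 -m creep '[[[0,-0.03,0.03,0.02,0],[0,-0.06,0.06,0.02,0],[0,-0.09,0.09,0.02,0],[0,-0.12,0.12,0.02,0],[0,-0.14,0.14,0.02,0],[0,-0.14,0.14,0.02,0],[0,-0.14,0.14,0.02,0]]]'; python3 a.py | grep -v "cam at" | grep -E "tray|jar|slide|cass|forc|pad|bar|time"; python3 g.py; python3 e.py; cp pics/side0.png pics/final_side.png; cp pics/top0.png pics/final_top.png
```

```text
time_s: 22.88
position: [0.5471, 0.3129, 0.1922]
tcp_rot: [1.964, 2.447, 0.01]
contact_force: [1.5, 0.1, -0.4]
opening: 0.0
time_s: 23.47
position: [0.4038, 0.4523, 0.2062]
tcp_rot: [1.959, 2.455, -0.002]
contact_force: [0.3, -0.3, 0.2]
opening: 0.0
side lever_pad 0.97 [290. 344.] [ 0.4443 -0.0078  0.0692]
side tray_front 0.8 [316. 265.] [0.581  0.1519 0.0403]
side jar 0.72 [360. 276.] [0.5813 0.     0.1566]
side slide_box 0.94 [433. 265.] [ 0.6237 -0.1154  0.2678]
side cassettes 0.56 [198. 285.] [0.3653 0.2312 0.0234]
side forceps 0.57 [268. 224.] [ 0.5686  0.3451 -0.0018]
top lever_pad 0.9 [363. 308.] [ 0.4428 -0.0066  0.0726]
top guard_bar 0.95 [356. 210.] [0.6095 0.0138 0.1582]
top tray_front 0.92 [275. 234.] [ 0.5902  0.1615 -0.001 ]
top slide_box 0.75 [321. 133.] [0.7898 0.07   0.0364]
top cassettes 0.81 [227. 343.] [0.3751 0.2463 0.0381]
top forceps 0.58 [182. 240.] [0.577  0.3455 0.0031]
{'time_s': 24.8667, 'joint_pos': array([0.7683, 0.2605, 1.6636, 0.    , 1.2175, 0.5483]), 'dq': array([-0.0003,  0.0003,  0.0003,  0.0006,  0.0006,  0.0003]), 'joint_torque': array([  0.0049,
[... 521 characters left out ...]
   -0.0024  0.1574]
top 859 [[-0.02760446432311986, -0.058621014792133726, 0.12208324867927733], [-0.008899077318737401, -0.002487930564416588, 0.14858492431586778], [0.0009710002555808772, 0.05719439364436359, 0.15825271633649352]]
  top quarter mean [-0.0032 -0.0029  0.1575]
side 343 277 303 334 357
[[-0.0337 -0.183   0.0666]
 [-0.0192 -0.1679  0.0703]
 [-0.0055 -0.1498  0.0716]] slope -0.9630373178386513
[None, 0.0699, 0.0703, 0.0702, 0.0704, 0.0708, 0.0704, 0.0688, None, None, None]
top 325 353 372 296 318
[[-0.0366 -0.1818  0.0687]
 [-0.0232 -0.165   0.0709]
 [-0.009  -0.1483  0.0724]] slope 0.941303212367379
[0.0699, 0.0707, 0.0707, 0.071, 0.0709, 0.071, 0.0709, None, None, None, None]
```

View pics/final_top.png

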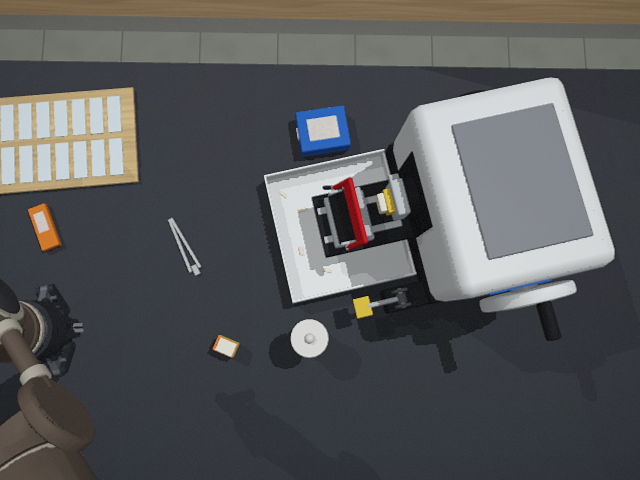

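The top view shows the lever down at (363,307), the guard over the blade at (352,212) and the tray front moved in to about (265,176)–(292,302). Jar (310,338), slide box (323,130), cassettes (226,346) and forceps (185,246) are on the same pixels as at the start, and the arm is clear.

```bash
python3 -c "
from station import ticket
print(ticket.close_job())"
```

```text
the job is handed in; nothing more can be done
None
```

I pressed the brake lever to its stop, then swung the knife guard over the blade to its stop, and last pushed the tray in until it stopped hard. I handed the job in at about 25 s of the 64 s allowed; no verdict is reported.

**Last checks**
- **Brake lever:** the pad is level, with its top at 0.071 m as expected at the stop. I felt 7.6 N at the stop, before the guard was moved.
- **Knife guard:** the bar reads about 157 mm high over the blade edge. It stopped moving with 9 N on it and stayed there.
- **Waste tray:** the front wall is about 145 mm in front of the blade edge. The tray's 245 mm length puts its back at the housing front. It did not move further at 41 N, under the 60 N limit but firmer than I meant.
- **Bystanders:** jar, slide box, cassettes and forceps show on the same pixels as at the start. In the final pictures the side-view network put the jar somewhere else, which I took as a false detection.
- **Arm:** it stands clear and touches nothing.

**What disagreed**
- The first two tries at the lever missed. The real fingertips sit about 39 mm higher than the reported tool position, so I corrected for that from then on.
- My fit of the machine's position was about 5 mm off along its x axis in the side camera. I relied on contact forces at each stop instead.
- The tray's home position was never given, so "home" rests on the hard stop and the length check.

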